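# Clip the injector into the bench cradle

## Task

Take the fuel injector with the red connector and lay it, either way round, along the empty cradle, then push it straight down past the resistance of the blue spring jaws until it snaps fully home at both ends. Stop pushing as soon as it is in and let go; do not drop it in or force it against its seat, and leave the injector with the yellow connector alone.

Things in the scene. Friction and masses are not known exactly. Their poses are not given: they have to be found in the camera images.
- injector: Fuel injector, RED connector, 0.15 to 0.29 kg, lying flat. Origin on its axis, mid barrel, 13 mm above the bench; x along it to the connector. Dark barrel, 26 mm thick, x -30 to 30 mm: grip here, across. Bright 20 mm thick necks (x -62 to -30, 30 to 70) go in the clips. Brass hex nut 26 mm (x 70 to 80), red block 20 x 19 x 19 (x 80 to 100), copper nozzle (x -88 to -62).
- injector_other: Same injector but with a YELLOW connector, same frame and sizes; to be left alone.
- cradle: Spring-clip cradle fixed to the bench: aluminium plate 150 x 90 x 12 mm, origin centre of its underside, x along the injector's place, z up. At x = -50 and 50 a pair of blue spring jaws (14 mm long, tops 83 mm up): flared mouth 30 mm wide, 13 mm throat 60 mm up, V seat below. Between the pairs (x -43 to 43) nothing is higher than 12 mm: room for the fingers.
- seat: Two black shallow V seats between the jaws, fixed. Origin: centre of the clipped injector, 52 mm above the cradle's underside, x along the cradle (13 mm play). Laid centrally it meets the jaws 18 mm above; pushed down it spreads them against 15 to 25 N (crooked, up to 35) until about 9 mm above home, then they snap over the necks and draw it down. Over 80 N on the seats damages them.
Mind the look-alikes: they are no part of the job. Leave any purple look-alike of the injector alone. What is shaped like the cradle but brown is not meant.

How it is judged:
On the way:
1. the red injector is lifted over the cradle (horizontal distance between injector and seat below 0.03 m and height (world z) of injector above 0.07 m), for 0.05 s.
At the end, for the whole second after the job is handed in: The red injector lies at rest, clipped home in the cradle: its centre within 5 mm in height, 6 mm sideways and 16 mm lengthwise of its home, and within 7 degrees of the cradle's direction (either way round) (z of injector in the frame of seat between -0.005 and 0.005 m and y of injector in the frame of seat between -0.006 and 0.006 m and x of injector in the frame of seat between -0.016 and 0.016 m and angle between the x axis of injector and the x axis of seat, either way round below 0.12 rad and linear speed of injector below 0.02 m/s); the robot touches nothing.
It fails at once if the injector is slammed or forced onto its seats (over 80 N) (contact force between injector and seat above 80 N).
It fails at once if the injector with the yellow connector is moved by more than 20 mm (distance of injector_other from where it was at the start of the episode above 0.02 m).
It fails at once if the injector is dropped into the jaws (faster than 0.6 m/s just above them) (horizontal distance between injector and seat below 0.04 m and z of injector in the frame of seat between 0.02 and 0.06 m and linear speed of injector above 0.6 m/s).
It also fails if it takes over 38 s, if anything falls off the work surface, if the arm or the gripper's body presses on something with over 40 N, if the wrist force passes 120 N, or if a joint passes its speed limit or range.

## Robot

A 6-joint arm with a two-finger parallel gripper is mounted at the origin on the work surface. World frame = base frame: x ahead of the robot, y to its left, z up, the work surface at z = 0. Lengths are in m, angles in rad, forces in N, time in s.
With the tool pointing down it reaches from about 0.425 to 0.95 m from the base axis. Payload 3.5 kg.
Tool frame: the origin (TCP) lies between the finger pads; the fingertips stand 25 mm ahead of it and the grasp point (between the pads) lies 6 mm ahead of it (ctrl.finger_overhang is the distance from the TCP to the fingertips, in m); x points along the fingers, y is the direction in which the jaws open and shut, and the axes are right-handed (so a half turn about x gives the same grasp; the last joint's range is limited). The gripper opens to 85 mm and grips with 20 to 120 N. Pads are 22 mm wide; open, the fingers measure 114 mm over their backs; the gripper's body (76 mm by 85 mm) begins 54 mm behind the grasp point. The pads swing forward as they close: fully open they stand 13 mm farther back than shut.
Start: joints at [-1.361, 0.286, 1.577, -0, 1.279, -0.15], TCP at [0.238, -0.632, 0.256] pointing down, gripper open.
Joint ranges: [-2.77, 2.77], [-0.9, 2.22], [0.21, 2.48], [-1.53, 4.67], [0.24, 2.81], [-2.84, 2.84]. Speed limits (rad/s): [2.79, 2.79, 3.14, 3.14, 3.14, 3.14].

## Interface

Orientations are given as a unit quaternion [x, y, z, w].
In Python, from plant import ctrl gives the robot as it stands.
- The arm moves only by the tool play_rows, never from a script. Its argument "targets" is a list of rows, each an object with "delta_pos": the shift along the world's x, y, z normalised to -1 to 1, where 1 is 1000 mm, a list of three; "delta_rot": the turn, a rotation vector about the world's x, y, z normalised to -1 to 1, where 1 is pi rad, a list of three; "claw": the finger opening in mm, from 0 to 85.4. In form: [{"delta_pos": [tx, ty, tz], "delta_rot": [wx, wy, wz], "claw": claw}, ...]. A call has 1 to 20 rows; each row is the pose to reach, as a shift and turn from the pose measured when the call began, turning the shorter way round; what a row does not reach only later rows make up. A row lasts 1/12 s, in which the tool goes at most 41.7 mm and 7.16 degrees, less where a joint would pass 70% of its speed; a pose out of reach is approached as far as the arm can. A call with a number of a shift or a turn outside -1 to 1 is refused whole. A call with a gripper value outside its range is refused whole. The fingers move at their own pace and stop on an object; "newtons" is the grip in N (left out, the last holds). Time passes only in rows, so rows that repeat a pose let the fingers close. It gives the time, the measured TCP pose, the force and the opening at its end, in the units of the state.
- ctrl.get_state(): the state, without advancing time (a new reading comes with each control period).
- ctrl.read_camera(name): name is "scene" or "top"; returns the picture (384x512x3 uint8, blue, green, red); there is no depth.
- ctrl.calibration(name): a dict with "fx", "fy", "cx", "cy" (pixels), "camera_from_world" (4x4, takes a point from world to camera coordinates). Camera axes: x right, y down, z forward; pixel columns grow to the right and rows downward; lengths in m; the calibration is good to about 2 mm. A picture is of the moment at which its call begins. calibration takes no time and is no camera call.
- ctrl.sign_off(): hands the job in, once; it reports no verdict.
The state is a dict: "time": time; "qpos": joint angles; "dq": joint speeds; "joint_efforts": joint torques, N m; "eef_pos": TCP position; "tcp_rot": TCP orientation; "contact_force": force on the tool from outside, world axes, zero at the start; "wrist_torque": the same for the moment, N m; "opening": opening from 0.0 (shut) to 1.0 (fully open).
Only numpy, scipy, OpenCV 4.12 (cv2) and the standard library are available. Lean on these libraries where they do the work, as an engineer would, in place of code of your own. Each camera call takes 0.05 s, during which the arm holds its last target. There are 200 camera calls.

## Working session

There is one attempt and no reset: what is moved stays moved. The work goes in short steps, Python scripts to look and compute and a tool call to move; the robot and the scene stay as the last step left them, time stands still between calls to the robot, and variables do not carry over. Pictures are saved under pics/ and viewed, about 8 in all and at most 12, crops included, and the job is handed in when it is done.

Besides the shell and the picture viewer there is one more tool, called after "Request:" as name(argument=value, ...), one argument or row to a line, values as JSON. play_rows: Moves the arm, as the interface text tells. Its arguments: {"type":"object","properties":{"targets":{"type":"array"},"newtons":{"type":"number"}},"required":["targets"]}

```bash
mkdir -p pics; python3 - <<'E'
from plant import ctrl
import cv2,json
for n in("scene","top"):
    im=ctrl.read_camera(n); cv2.imwrite(f"pics/{n}0.png",im)
    c=ctrl.calibration(n); print(n,c)
print(ctrl.get_state(),ctrl.finger_overhang)
E
```

```text
scene {'fx': 423.8485847650747, 'fy': 423.8485847650747, 'cx': 255.79920429709745, 'cy': 191.03574659457163, 'camera_from_world': array([[-0.86241552,  0.50582041,  0.01962614,  0.35186653],
       [ 0.3455527 ,  0.61660849, -0.70738059, -0.13139811],
       [-0.36990918, -0.60327413, -0.70656034,  1.17218545],
       [ 0.        ,  0.        ,  0.        ,  1.        ]])}
top {'fx': 353.4054483537603, 'fy': 353.4054483537603, 'cx': 252.1689795202603, 'cy': 189.18309833355357, 'camera_from_world': array([[-0.02152284, -0.99939841,  0.02719533,  0.02997241],
       [-0.99682716,  0.0193666 , -0.0772046 ,  0.42763769],
       [ 0.07663147, -0.02877071, -0.9966443 ,  0.93750585],
       [ 0.        ,  0.        ,  0.        ,  1.        ]])}
{'time': 0.1, 'qpos': array([-1.36099891e+00,  2.87128600e-01,  1.57806965e+00, -1.51729942e-05,
        1.27858622e+00, -1.49960453e-01]), 'dq': array([ 0.00038148, -0.00285478, -0.00367793, -0.00095066, -0.00027141,
        0.00131122]), 'joint_efforts': array([ 3.91939811e-04, -4.07302737e+01, -2.93698329e+01, -1.47316846e-04,
        3.43968291e-03,  3.50071012e-06]), 'eef_pos': array([ 0.2375652 , -0.63122198,  0.25502994]), 'tcp_rot': array([-0.69566886, -0.12728467,  0.69572549, -0.12573583]), 'contact_force': array([ 0.20232122,  0.00315033, -0.5463728 ]), 'wrist_torque': array([-0.00022635, -0.00233783,  0.03482558]), 'opening': 1.0000264288269418} 0.025
```

View pics/top0.png

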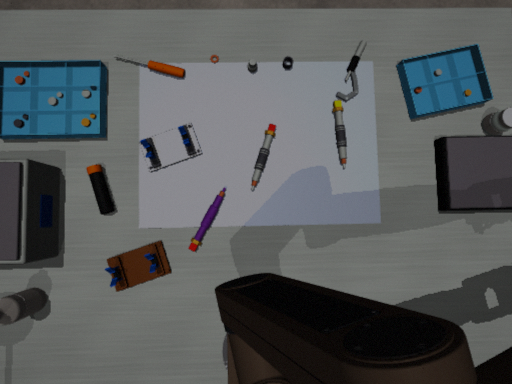

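View pics/scene0.png

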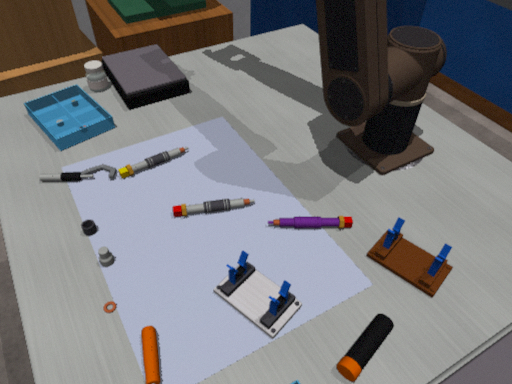

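The top view shows the red injector from its connector at (272,127) to its nozzle at (253,188), and the cradle around (171,147). The yellow injector is at (340,132), and the purple look-alike and the brown cradle are below. In the scene view the red injector is at (215,207) and the cradle at (258,292). Next I'll enlarge the crops and compute the blobs.

```bash
cat > h.py <<'E'
import numpy as np,cv2
from plant import ctrl
def ray(n,u,v):
    c=ctrl.calibration(n);T=c["camera_from_world"];R=T[:3,:3]
    d=R.T@np.array([(u-c["cx"])/c["fx"],(v-c["cy"])/c["fy"],1]);return -R.T@T[:3,3],d
def plane(n,u,v,z):
    o,d=ray(n,u,v);return o+d*(z-o[2])/d[2]
def tri(a,b):
    (o1,d1),(o2,d2)=ray("top",*a),ray("scene",*b)
    s=np.linalg.lstsq(np.c_[d1,-d2],o2-o1,rcond=None)[0]
    p,q=o1+s[0]*d1,o2+s[1]*d2;return (p+q)/2,np.linalg.norm(p-q)
def blobs(im,lo,hi,amin=15):
    m=cv2.inRange(cv2.cvtColor(im,cv2.COLOR_BGR2HSV),lo,hi)
    n,l,s,c=cv2.connectedComponentsWithStats(m)
    return [(s[i][:5].tolist(),c[i].round(1).tolist()) for i in range(1,n) if s[i][4]>=amin]
def project(n,p):
    c=ctrl.calibration(n);q=c["camera_from_world"]@np.r_[p,1];return c["fx"]*q[0]/q[2]+c["cx"],c["fy"]*q[1]/q[2]+c["cy"]
E
python3 - <<'E'
from h import *
t=cv2.imread("pics/top0.png");s=cv2.imread("pics/scene0.png")
for n,im in(("top",t),("scene",s)):
    print(n,"red",blobs(im,(0,180,120),(5,255,255),8),blobs(im,(174,180,120),(180,255,255),8))
    print("blue",blobs(im,(105,170,60),(125,255,255),10))
sc=6
a=cv2.resize(t[118:178,133:208],None,fx=5,fy=5,interpolation=2)
b=cv2.resize(s[245:340,205:310],None,fx=4,fy=4,interpolation=2)
c=cv2.resize(t[118:196,238:288],None,fx=5,fy=5,interpolation=2)
W=np.zeros((600,800,3),np.uint8)
W[:300,:375]=a; W[:380,380:800]=b; 
W[305:305+250,:390]=cv2.rotate(c,cv2.ROTATE_90_CLOCKWISE)[:250,:390] if 0 else cv2.rotate(c,cv2.ROTATE_90_CLOCKWISE)
cv2.imwrite("pics/crop.png",W)
E
```

```text
top red [([268, 124, 7, 7, 32], [271.4, 127.0]), ([189, 243, 8, 8, 41], [192.5, 246.6])] []
blue [([179, 126, 7, 9, 33], [181.9, 130.3]), ([141, 139, 9, 9, 37], [144.7, 143.4]), ([184, 138, 5, 6, 24], [185.9, 140.7]), ([146, 151, 6, 6, 23], [148.7, 154.1]), ([145, 254, 9, 6, 31], [148.8, 256.6]), ([150, 264, 6, 9, 38], [152.3, 267.8]), ([105, 268, 10, 5, 28], [109.7, 270.0]), ([110, 277, 7, 9, 35], [113.3, 281.6])]
scene red [([173, 206, 8, 7, 43], [176.9, 208.6]), ([344, 217, 8, 6, 42], [347.8, 219.5])] []
blue [([419, 0, 93, 113, 6779], [475.0, 44.9]), ([384, 218, 20, 30, 194], [393.1, 232.6]), ([436, 244, 15, 19, 126], [443.2, 253.2]), ([238, 251, 10, 17, 95], [242.9, 259.4]), ([428, 262, 13, 14, 97], [433.9, 268.1]), ([227, 265, 11, 19, 91], [232.2, 274.2]), ([279, 281, 11, 18, 110], [284.6, 289.6]), ([270, 297, 10, 18, 105], [273.6, 305.6])]
```

View pics/crop.png

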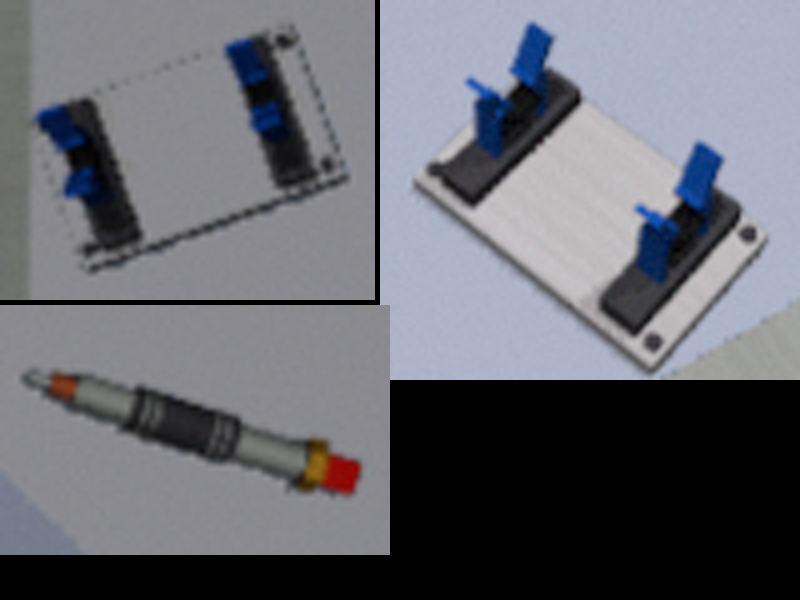

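The crop shows the white plate with its corners: top-crop (88,270), (347,178), (293,25); scene-crop (415,180), (655,370), (768,240). The injector's barrel centre is at crop (187,422), its nozzle tip at (25,377) and its red end at (360,475).

```bash
python3 - <<'E'
from h import *
np.set_printoptions(precision=4,suppress=True)
T=lambda x,y:((x+.5)/5-.5+133,(y+.5)/5-.5+118)
S=lambda x,y:((x-380+.5)/4-.5+205,(y+.5)/4-.5+245)
tc=dict(B=T(88,270),C=T(347,178),D=T(293,25)); scn=dict(L=S(415,180),B=S(655,370),R=S(768,240))
for k,v in tc.items(): print("top",k,plane("top",*v,.012))
for k,v in scn.items(): print("scene",k,plane("scene",*v,.012))
I=lambda X,Y:(238+((Y-305+.5)/5-.5),195-((X+.5)/5-.5))
for k,v in dict(tip=I(25,377),bar=I(187,422),b0=I(133,409),b1=I(240,437),red=I(360,475)).items(): print(k,plane("top",*v,.013))
print("scene red",plane("scene",176.9,208.6,.015),"top red",plane("top",271.4,127,.018))
# scene barrel dark blob
s=cv2.imread("pics/scene0.png");t=cv2.imread("pics/top0.png")
for n,im,(x0,y0,x1,y1) in(("top",t,(248,120,280,195)),("scene",s,(170,190,260,222))):
    m=(im[y0:y1,x0:x1].max(2)<75).astype(np.uint8)
    k,l,st,c=cv2.connectedComponentsWithStats(m);i=1+st[1:,4].argmax();u=c[i]+(x0,y0)
    print(n,"barrel",st[i],u,plane(n,*u,.013))
E
```

```text
top B [0.4814 0.2954 0.012 ]
top C [0.5293 0.1555 0.012 ]
top D [0.6145 0.1841 0.012 ]
scene L [0.6157 0.1913 0.012 ]
scene B [0.5663 0.3312 0.012 ]
scene R [0.4855 0.303  0.012 ]
tip [0.4251 0.0216 0.013 ]
bar [ 0.5132 -0.0048  0.013 ]
b0 [0.4837 0.003  0.013 ]
b1 [ 0.5424 -0.0137  0.013 ]
red [ 0.6088 -0.0363  0.013 ]
scene red [ 0.5943 -0.0379  0.015 ] top red [ 0.5975 -0.035   0.018 ]
top barrel [  7  25  15  38 218] [261.656  159.9404] [ 0.5079 -0.0065  0.013 ]
scene barrel [ 15  10  49  17 228] [214.4781 207.7588] [ 0.518  -0.0001  0.013 ]
```

Request:
play_rows(
  targets=[
    {"delta_pos": [0.07,0.16,0],"delta_rot": [0,0,0.2],"claw": 85},
    {"delta_pos": [0.07,0.16,0],"delta_rot": [0,0,0.2],"claw": 85},
    {"delta_pos": [0.07,0.16,0],"delta_rot": [0,0,0.2],"claw": 85},
    {"delta_pos": [0.07,0.16,0],"delta_rot": [0,0,0.2],"claw": 85},
    {"delta_pos": [0.14,0.32,0],"delta_rot": [0,0,0.4],"claw": 85},
    {"delta_pos": [0.14,0.32,0],"delta_rot": [0,0,0.4],"claw": 85},
    {"delta_pos": [0.14,0.32,0],"delta_rot": [0,0,0.4],"claw": 85},
    {"delta_pos": [0.14,0.32,0],"delta_rot": [0,0,0.4],"claw": 85},
    {"delta_pos": [0.14,0.32,0],"delta_rot": [0,0,0.4],"claw": 85},
    {"delta_pos": [0.21,0.48,-0.05],"delta_rot": [0,0,0.6],"claw": 85},
    {"delta_pos": [0.21,0.48,-0.05],"delta_rot": [0,0,0.6],"claw": 85},
    {"delta_pos": [0.21,0.48,-0.05],"delta_rot": [0,0,0.6],"claw": 85},
    {"delta_pos": [0.21,0.48,-0.05],"delta_rot": [0,0,0.6],"claw": 85},
    {"delta_pos": [0.21,0.48,-0.05],"delta_rot": [0,0,0.6],"claw": 85},
    {"delta_pos": [0.278,0.629,-0.125],"delta_rot": [0,0,0.79],"claw": 85},
    {"delta_pos": [0.278,0.629,-0.125],"delta_rot": [0,0,0.79],"claw": 85},
    {"delta_pos": [0.278,0.629,-0.125],"delta_rot": [0,0,0.79],"claw": 85},
    {"delta_pos": [0.278,0.629,-0.125],"delta_rot": [0,0,0.79],"claw": 85},
    {"delta_pos": [0.278,0.629,-0.125],"delta_rot": [0,0,0.79],"claw": 85},
    {"delta_pos": [0.278,0.629,-0.125],"delta_rot": [0,0,0.79],"claw": 85},
  ],
  newtons=40,
)

```text
time: 1.77
eef_pos: [0.5145, 0.001, 0.1272]
tcp_rot: [0.102, 0.702, -0.103, 0.698]
contact_force: [0.3, -1.1, -0.2]
opening: 0.996
```

```bash
cat >> h.py <<'E'
from scipy.spatial.transform import Rotation as Ro
def st():
    s=ctrl.get_state();M=Ro.from_quat(s["tcp_rot"]).as_matrix()
    print("t",round(s["time"],2),"p",s["eef_pos"].round(4),"x",M[:,0].round(3),"yaw_y",np.degrees(np.arctan2(M[1,1],M[0,1])).round(2),"F",s["contact_force"].round(1),"q",s["qpos"].round(2),"open mm",round(s["opening"]*85.4,1));return s,M
E
python3 - <<'E'
from h import *
s,M=st()
im=ctrl.read_camera("scene");t=ctrl.read_camera("top");cv2.imwrite("pics/t1.png",t)
g=s["eef_pos"]+.006*M[:,0]
for k in(-1,1):
    for p in [s["eef_pos"]+k*.0427*M[:,1]]: print(project("scene",p),project("top",p))
cv2.imwrite("pics/s1.png",im)
v=np.vstack([cv2.resize(im[100:290,120:320],(600,570),interpolation=2)]);cv2.imwrite("pics/s1c.png",v)
E
```

```text
t 1.77 p [0.5145 0.001  0.1272] x [-0.006 -0.    -1.   ] yaw_y 73.39 F [ 0.3 -1.1 -0.2] q [-0.19  0.09  2.06 -0.    1.   -1.47] open mm 85.0
(np.float64(210.20388587172124), np.float64(157.65366640600004)) (np.float64(278.1536625400201), np.float64(154.4029194034735))
(np.float64(217.1231450645286), np.float64(184.40759602816786)) (np.float64(243.9351207692657), np.float64(144.93904095746322))
```

View pics/s1c.png

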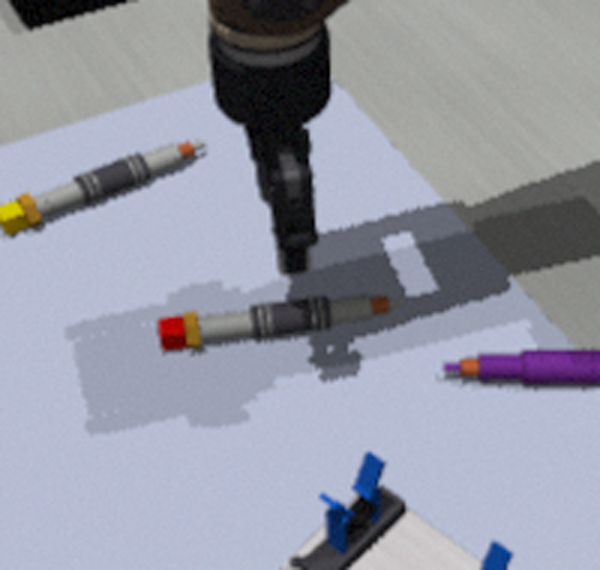

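The scene view shows the gripper straddling the injector: near fingertip at about scene px (218,190), barrel centre at about (216,205). The camera and robot frames agree to about 2 mm, so I descend and grip.

Request:
play_rows(
  targets=[
    {"delta_pos": [0.001,-0.0035,-0.03],"delta_rot": [0,0,0],"claw": 85},
    {"delta_pos": [0.001,-0.0035,-0.06],"delta_rot": [0,0,0],"claw": 85},
    {"delta_pos": [0.001,-0.0035,-0.08],"delta_rot": [0,0,0],"claw": 85},
    {"delta_pos": [0.001,-0.0035,-0.09],"delta_rot": [0,0,0],"claw": 60},
    {"delta_pos": [0.001,-0.0035,-0.096],"delta_rot": [0,0,0],"claw": 45},
    {"delta_pos": [0.001,-0.0035,-0.097],"delta_rot": [0,0,0],"claw": 35},
    {"delta_pos": [0.001,-0.0035,-0.097],"delta_rot": [0,0,0],"claw": 28},
    {"delta_pos": [0.001,-0.0035,-0.097],"delta_rot": [0,0,0],"claw": 15},
    {"delta_pos": [0.001,-0.0035,-0.097],"delta_rot": [0,0,0],"claw": 15},
    {"delta_pos": [0.001,-0.0035,-0.097],"delta_rot": [0,0,0],"claw": 15},
    {"delta_pos": [0.001,-0.0035,-0.097],"delta_rot": [0,0,0],"claw": 15},
    {"delta_pos": [0.001,-0.0035,-0.097],"delta_rot": [0,0,0],"claw": 15},
  ],
  newtons=60,
)

```text
time: 2.87
eef_pos: [0.5175, -0.005, 0.0337]
tcp_rot: [0.104, 0.699, -0.106, 0.699]
contact_force: [-0.3, -0.5, 5.7]
opening: 0.274
```

```bash
python3 - <<'E'
from h import *
st()
E
```

```text
t 2.87 p [ 0.5175 -0.005   0.0337] x [-0.    -0.002 -1.   ] yaw_y 72.92 F [-0.3 -0.5  5.7] q [-0.2   0.25  2.09 -0.    0.8  -1.48] open mm 23.4
```

Request:
play_rows(
  targets=[
    {"delta_pos": [0,0,0.01],"delta_rot": [0,0,0],"claw": 15},
    {"delta_pos": [0,0,0.03],"delta_rot": [0,0,0],"claw": 15},
    {"delta_pos": [0,0,0.06],"delta_rot": [0,0,0],"claw": 15},
    {"delta_pos": [0,0,0.09],"delta_rot": [0,0,0],"claw": 15},
    {"delta_pos": [0,0,0.11],"delta_rot": [0,0,0],"claw": 15},
    {"delta_pos": [0,0,0.11],"delta_rot": [0,0,0],"claw": 15},
    {"delta_pos": [0,0,0.11],"delta_rot": [0,0,0],"claw": 15},
  ],
  newtons=60,
)

```text
time: 3.45
eef_pos: [0.5179, -0.005, 0.1448]
tcp_rot: [0.104, 0.698, -0.106, 0.7]
contact_force: [0.3, -0.1, -1.7]
opening: 0.272
```

```bash
python3 - <<'E'
from h import *
st()
im=ctrl.read_camera("scene");cv2.imwrite("pics/s2.png",im)
t=ctrl.read_camera("top");cv2.imwrite("pics/t2.png",t)
W=np.zeros((600,800,3),np.uint8)
W[:450]=cv2.resize(im[100:212,130:330],(800,450),interpolation=2);W[450:,:400]=cv2.resize(t[110:185,150:350],(400,150));cv2.imwrite("pics/s2c.png",W)
E
```

```text
t 3.45 p [ 0.5179 -0.005   0.1448] x [ 0.003 -0.003 -1.   ] yaw_y 72.92 F [ 0.3 -0.1 -1.7] q [-0.2   0.06  2.05 -0.    1.02 -1.48] open mm 23.2
```

View pics/s2c.png

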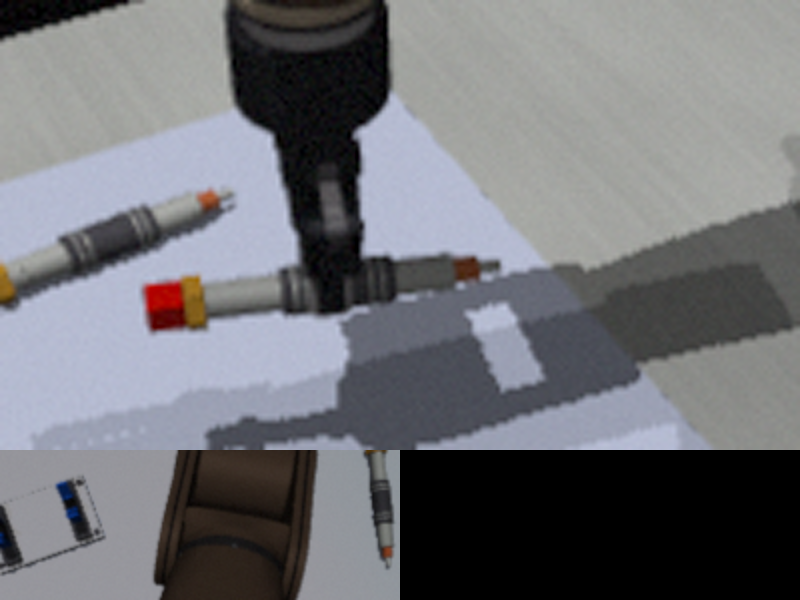

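The injector is gripped level at mid-barrel, at crop (338,285), and the yellow one is untouched. I now carry it over the cradle.

Request:
play_rows(
  targets=[
    {"delta_pos": [0.004,0.03,0],"delta_rot": [0,0,-0.03],"claw": 15},
    {"delta_pos": [0.008,0.06,0],"delta_rot": [0,0,-0.066],"claw": 15},
    {"delta_pos": [0.012,0.09,0],"delta_rot": [0,0,-0.1],"claw": 15},
    {"delta_pos": [0.016,0.12,0],"delta_rot": [0,0,-0.133],"claw": 15},
    {"delta_pos": [0.02,0.15,0],"delta_rot": [0,0,-0.166],"claw": 15},
    {"delta_pos": [0.023,0.18,0],"delta_rot": [0,0,-0.2],"claw": 15},
    {"delta_pos": [0.027,0.21,0],"delta_rot": [0,0,-0.235],"claw": 15},
    {"delta_pos": [0.03,0.235,0],"delta_rot": [0,0,-0.27],"claw": 15},
    {"delta_pos": [0.031,0.2485,0],"delta_rot": [0,0,-0.298],"claw": 15},
    {"delta_pos": [0.031,0.2485,0],"delta_rot": [0,0,-0.298],"claw": 15},
    {"delta_pos": [0.031,0.2485,0],"delta_rot": [0,0,-0.298],"claw": 15},
    {"delta_pos": [0.031,0.2485,0],"delta_rot": [0,0,-0.298],"claw": 15},
    {"delta_pos": [0.031,0.2485,0],"delta_rot": [0,0,-0.298],"claw": 15},
  ],
  newtons=100,
)

```text
time: 4.63
eef_pos: [0.5465, 0.2427, 0.1408]
tcp_rot: [0.408, 0.578, -0.41, 0.575]
contact_force: [0.6, 0.2, -1.8]
opening: 0.26
```

```bash
python3 - <<'E'
from h import *
s,M=st()
im=ctrl.read_camera("scene");t=ctrl.read_camera("top");cv2.imwrite("pics/s3.png",im);cv2.imwrite("pics/t3.png",t)
d=np.r_[M[1,1],-M[0,1],0];c=s["eef_pos"]-[0,0,.0207]
for a in(-.088,0,.035,.05,.07,.09): print(a,np.round(project("scene",c+a*d),1),np.round(project("top",c+a*d),1))
print(blobs(im,(0,180,120),(5,255,255),8),blobs(t,(0,180,120),(5,255,255),8))
W=np.zeros((600,800,3),np.uint8)
W[:480,:480]=cv2.resize(im[210:330,190:310],(480,480),interpolation=2);W[:300,485:785]=cv2.resize(t[110:185,130:205],(300,300),interpolation=2);cv2.imwrite("pics/s3c.png",W)
E
```

```text
t 4.63 p [0.5465 0.2427 0.1408] x [-0.005  0.001 -1.   ] yaw_y 19.27 F [ 0.6  0.2 -1.8] q [ 0.25  0.24  1.86  0.    1.05 -0.09] open mm 22.2
-0.088 [299.9 290. ] [125.7 151.2]
0 [259.  261.1] [160.5 138.7]
0.035 [244.  250.5] [174.3 133.8]
0.05 [237.7 246. ] [180.2 131.7]
0.07 [229.6 240.2] [188.  128.9]
0.09 [221.6 234.6] [195.8 126.1]
[([219, 229, 11, 11, 64], [223.8, 233.9])] [([189, 123, 9, 8, 45], [193.1, 126.5])]
```

View pics/s3c.png

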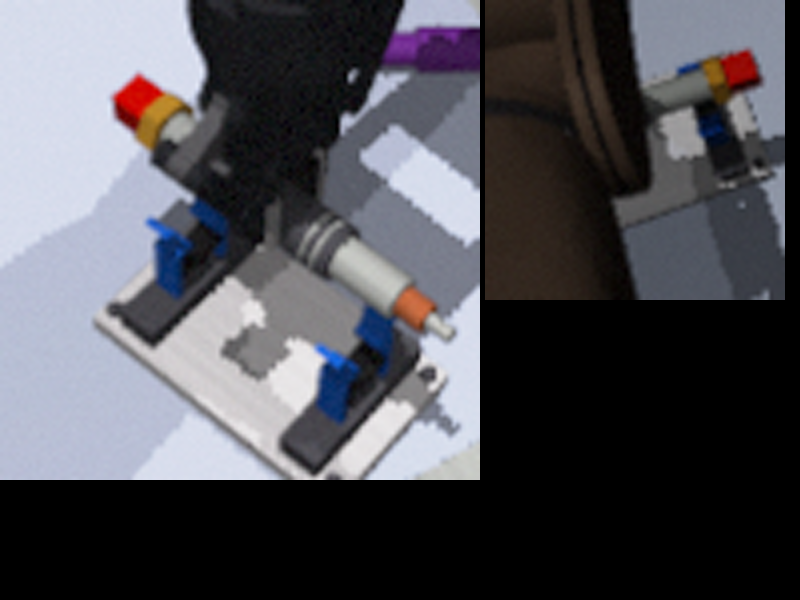

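```bash
python3 - <<'E'
from h import *
np.set_printoptions(precision=4,suppress=True)
T=lambda x,y:((x+.5)/5-.5+133,(y+.5)/5-.5+118)
S=lambda x,y:((x-380+.5)/4-.5+205,(y+.5)/4-.5+245)
n=np.r_[.944,.33,0];d=np.r_[.33,-.944,0]
f=lambda k,p:print(k,p,"side",round((p@n)*1e3,1),"along",round((p@d)*1e3,1))
f("tcp",ctrl.get_state()["eef_pos"])
f("jawL scene",plane("scene",*S(515,59),.083));f("jawR scene",plane("scene",*S(684,183.5),.083))
for k,t,s in(("baseA",(103,172),(671,258)),("baseB",(275,110),(510,134)),("plate",(190.5,147.5),(591.5,210))):
    for z in(.012,.022):f(f"{k} top {z}",plane("top",*T(*t),z));f(f"{k} scene {z}",plane("scene",*S(*s),z))
    p,e=tri(T(*t),S(*s));f(f"tri {k} gap{e:.4f}",p)
# model points for hypothesis side=h
for h in(.596,.5985,.601):
  c=h*n+(-.0485)*d
  print(h,[ (k,np.round(project(v,c+a*d+b*n+[0,0,z]),1)) for k,a,b,z in(("far",-.05,.015,.083),("near",-.05,-.015,.083)) for v in("scene","top")])
E
```

```text
tcp [0.5469 0.2428 0.1415] side 596.4 along -48.7
jawL scene [0.5635 0.198  0.083 ] side 597.2 along -1.0
jawR scene [0.5312 0.2925 0.083 ] side 597.9 along -100.8
baseA top 0.012 [0.5348 0.2873 0.012 ] side 599.7 along -94.7
baseA scene 0.012 [0.5305 0.2882 0.012 ] side 595.9 along -97.0
baseA top 0.022 [0.5329 0.2848 0.022 ] side 597.1 along -93.0
baseA scene 0.022 [0.534  0.2927 0.022 ] side 600.7 along -100.1
tri baseA gap0.0040 [0.5328 0.288  0.0142] side 598.0 along -96.0
baseB top 0.012 [0.5674 0.1942 0.012 ] side 599.8 along 3.9
baseB scene 0.012 [0.5633 0.1911 0.012 ] side 594.8 along 5.5
baseB top 0.022 [0.5652 0.1927 0.022 ] side 597.2 along 4.6
baseB scene 0.022 [0.5663 0.197  0.022 ] side 599.6 along 1.0
tri baseB gap0.0016 [0.5656 0.1938 0.0175] side 597.9 along 3.7
plate top 0.012 [0.5475 0.2401 0.012 ] side 596.1 along -46.0
plate scene 0.012 [0.5499 0.2478 0.012 ] side 600.9 along -52.5
plate top 0.022 [0.5455 0.2381 0.022 ] side 593.5 along -44.8
plate scene 0.022 [0.5531 0.2529 0.022 ] side 605.6 along -56.2
tri plate gap0.0027 [0.5481 0.2426 0.0034] side 597.5 along -48.2
0.596 [('far', array([274.9, 294.7])), ('far', array([143.2, 143.2])), ('near', array([285.5, 283.5])), ('near', array([147.1, 154.3]))]
0.5985 [('far', array([274. , 295.7])), ('far', array([142.8, 142.2])), ('near', array([284.6, 284.4])), ('near', array([146.8, 153.3]))]
0.601 [('far', array([273.1, 296.6])), ('far', array([142.5, 141.3])), ('near', array([283.7, 285.3])), ('near', array([146.5, 152.4]))]
```

The estimates agree: the cradle's midline is at side coordinate 597.8 mm against the TCP's 596.4, and the yaw matches within 0.4°. The injector sits about 4 mm toward its nozzle in the grip. I shift by (2.6, -2.8) mm and lower it to just above the jaws.

Request:
play_rows(
  targets=[
    {"delta_pos": [0.0026,-0.0028,0],"delta_rot": [0,0,0],"claw": 15},
    {"delta_pos": [0.0026,-0.0028,-0.005],"delta_rot": [0,0,0],"claw": 15},
    {"delta_pos": [0.0026,-0.0028,-0.015],"delta_rot": [0,0,0],"claw": 15},
    {"delta_pos": [0.0026,-0.0028,-0.025],"delta_rot": [0,0,0],"claw": 15},
    {"delta_pos": [0.0026,-0.0028,-0.035],"delta_rot": [0,0,0],"claw": 15},
    {"delta_pos": [0.0026,-0.0028,-0.041],"delta_rot": [0,0,0],"claw": 15},
    {"delta_pos": [0.0026,-0.0028,-0.043],"delta_rot": [0,0,0],"claw": 15},
    {"delta_pos": [0.0026,-0.0028,-0.043],"delta_rot": [0,0,0],"claw": 15},
    {"delta_pos": [0.0026,-0.0028,-0.043],"delta_rot": [0,0,0],"claw": 15},
    {"delta_pos": [0.0026,-0.0028,-0.043],"delta_rot": [0,0,0],"claw": 15},
    {"delta_pos": [0.0026,-0.0028,-0.043],"delta_rot": [0,0,0],"claw": 15},
  ],
  newtons=110,
)

```text
time: 5.65
eef_pos: [0.5501, 0.2401, 0.0993]
tcp_rot: [0.409, 0.578, -0.41, 0.575]
contact_force: [0.2, -0.2, -1.0]
opening: 0.258
```

```bash
python3 - <<'E'
from h import *
s,M=st()
n=np.r_[.944,.33,0];d=np.r_[.33,-.944,0]
print("side",s["eef_pos"]@n,"along",s["eef_pos"]@d)
im=ctrl.read_camera("scene");t=ctrl.read_camera("top");cv2.imwrite("pics/s4.png",im);cv2.imwrite("pics/t4.png",t)
W=np.zeros((600,800,3),np.uint8)
W[:600,:500]=cv2.resize(im[220:340,205:305],(500,600),interpolation=2);W[:300,500:800]=cv2.resize(t[105:165,150:210],(300,300),interpolation=2);cv2.imwrite("pics/s4c.png",W)
E
```

```text
t 5.65 p [0.5501 0.2401 0.0993] x [-0.003  0.002 -1.   ] yaw_y 19.24 F [ 0.2 -0.2 -1. ] q [ 0.24  0.3   1.87  0.    0.97 -0.1 ] open mm 22.0
side 0.5984980868385238 along -0.0451776990061033
```

View pics/s4c.png

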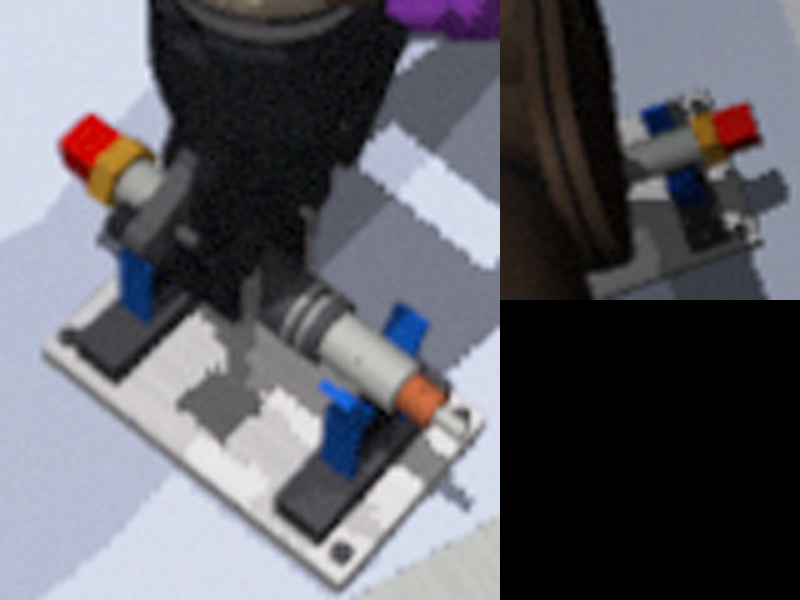

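The neck passes between the blue jaws at both ends: scene crop far (410,320) and near (345,395), top crop (657,118) and (688,185). I start a slow push.

Request:
play_rows(
  targets=[
    {"delta_pos": [0,0,-0.003],"delta_rot": [0,0,0],"claw": 15},
    {"delta_pos": [0,0,-0.006],"delta_rot": [0,0,0],"claw": 15},
    {"delta_pos": [0,0,-0.008],"delta_rot": [0,0,0],"claw": 15},
    {"delta_pos": [0,0,-0.01],"delta_rot": [0,0,0],"claw": 15},
    {"delta_pos": [0,0,-0.011],"delta_rot": [0,0,0],"claw": 15},
    {"delta_pos": [0,0,-0.012],"delta_rot": [0,0,0],"claw": 15},
    {"delta_pos": [0,0,-0.012],"delta_rot": [0,0,0],"claw": 15},
  ],
  newtons=115,
)

```text
time: 6.33
eef_pos: [0.5503, 0.2402, 0.0896]
tcp_rot: [0.409, 0.578, -0.41, 0.576]
contact_force: [-5.1, -1.6, 10.2]
opening: 0.253
```

Request:
play_rows(
  targets=[
    {"delta_pos": [-0.0015,-0.0005,-0.003],"delta_rot": [0,0,0],"claw": 15},
    {"delta_pos": [-0.0015,-0.0005,-0.004],"delta_rot": [0,0,0],"claw": 15},
    {"delta_pos": [-0.0015,-0.0005,-0.005],"delta_rot": [0,0,0],"claw": 15},
    {"delta_pos": [-0.0015,-0.0005,-0.006],"delta_rot": [0,0,0],"claw": 15},
    {"delta_pos": [-0.0015,-0.0005,-0.006],"delta_rot": [0,0,0],"claw": 15},
  ],
)

```text
time: 6.75
eef_pos: [0.5505, 0.2402, 0.0881]
tcp_rot: [0.409, 0.578, -0.408, 0.577]
contact_force: [-5.3, -0.6, 15.3]
opening: 0.252
```

Request:
play_rows(
  targets=[
    {"delta_pos": [-0.002,-0.0007,-0.005],"delta_rot": [0,0,0],"claw": 15},
    {"delta_pos": [-0.002,-0.0007,-0.006],"delta_rot": [0,0,0],"claw": 15},
    {"delta_pos": [-0.002,-0.0007,-0.007],"delta_rot": [0,0,0],"claw": 15},
    {"delta_pos": [-0.002,-0.0007,-0.008],"delta_rot": [0,0,0],"claw": 15},
    {"delta_pos": [-0.002,-0.0007,-0.009],"delta_rot": [0,0,0],"claw": 15},
    {"delta_pos": [-0.002,-0.0007,-0.009],"delta_rot": [0,0,0],"claw": 15},
  ],
)

```text
time: 7.25
eef_pos: [0.5512, 0.2402, 0.084]
tcp_rot: [0.41, 0.576, -0.407, 0.578]
contact_force: [-4.1, -0.4, 12.2]
opening: 0.255
```

```bash
python3 - <<'E'
from h import *
s,M=st();print(s["wrist_torque"])
E
```

```text
t 7.25 p [0.5512 0.2402 0.084 ] x [ 0.005  0.002 -1.   ] yaw_y 19.45 F [-4.1 -0.4 12.2] q [ 0.24  0.32  1.88  0.    0.94 -0.1 ] open mm 21.8
[-0.14213579  0.56970186  0.10128209]
```

Request:
play_rows(
  targets=[
    {"delta_pos": [-0.003,-0.001,-0.005],"delta_rot": [0,0,0],"claw": 15},
    {"delta_pos": [-0.003,-0.001,-0.006],"delta_rot": [0,0,0],"claw": 15},
    {"delta_pos": [-0.003,-0.001,-0.007],"delta_rot": [0,0,0],"claw": 15},
    {"delta_pos": [-0.003,-0.001,-0.008],"delta_rot": [0,0,0],"claw": 15},
    {"delta_pos": [-0.003,-0.001,-0.008],"delta_rot": [0,0,0],"claw": 15},
  ],
)

```text
time: 7.67
eef_pos: [0.5483, 0.2392, 0.0754]
tcp_rot: [0.41, 0.576, -0.406, 0.579]
contact_force: [2.9, 0.6, -5.2]
opening: 0.255
```

```bash
python3 - <<'E'
from h import *
s,M=st();print(s["wrist_torque"])
im=ctrl.read_camera("scene");t=ctrl.read_camera("top");cv2.imwrite("pics/s5.png",im);cv2.imwrite("pics/t5.png",t)
W=np.zeros((600,800,3),np.uint8)
W[:600,:500]=cv2.resize(im[220:340,205:305],(500,600),interpolation=2);W[:300,500:800]=cv2.resize(t[105:165,150:210],(300,300),interpolation=2);cv2.imwrite("pics/s5c.png",W)
E
```

```text
t 7.67 p [0.5483 0.2392 0.0754] x [ 0.006  0.002 -1.   ] yaw_y 19.46 F [ 2.9  0.6 -5.2] q [ 0.24  0.33  1.89  0.    0.92 -0.1 ] open mm 21.8
[ 0.08696643 -0.45114616  0.01257586]
```

View pics/s5c.png

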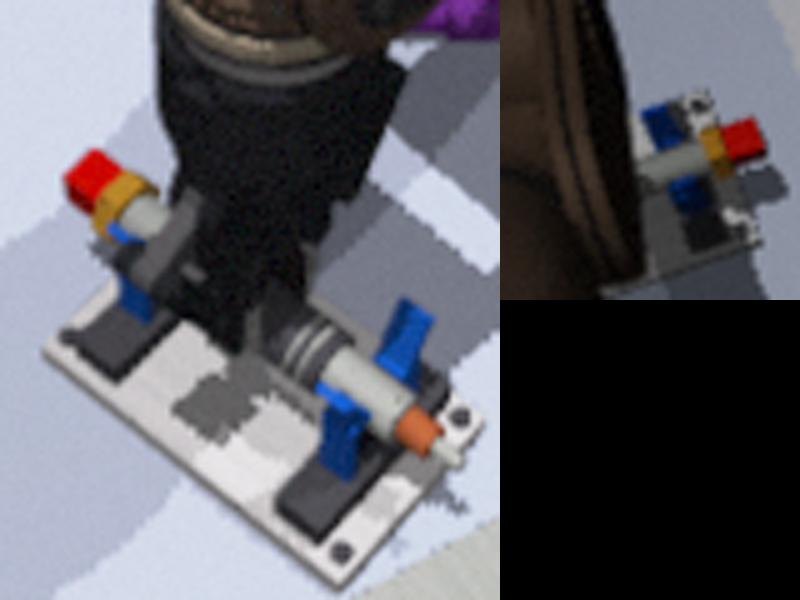

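It has snapped over: the necks now sit between the jaws at both ends, and the clips pull the tool down (−5 N). TCP z is 75 mm against about 73 mm expected, so I ease down the rest.

Request:
play_rows(
  targets=[
    {"delta_pos": [0,0,-0.001],"delta_rot": [0,0,0],"claw": 15},
    {"delta_pos": [0,0,-0.002],"delta_rot": [0,0,0],"claw": 15},
    {"delta_pos": [0,0,-0.003],"delta_rot": [0,0,0],"claw": 15},
    {"delta_pos": [0,0,-0.004],"delta_rot": [0,0,0],"claw": 15},
    {"delta_pos": [0,0,-0.004],"delta_rot": [0,0,0],"claw": 15},
  ],
)

```text
time: 8.18
eef_pos: [0.5491, 0.2394, 0.0732]
tcp_rot: [0.41, 0.576, -0.406, 0.579]
contact_force: [-1.4, -0.2, 10.6]
opening: 0.256
```

```bash
python3 - <<'E'
from h import *
s,M=st();print(s["wrist_torque"])
E
```

```text
t 8.18 p [0.5491 0.2394 0.0732] x [ 0.007  0.002 -1.   ] yaw_y 19.5 F [-1.4 -0.2 10.6] q [ 0.24  0.33  1.89  0.    0.92 -0.1 ] open mm 21.8
[-0.06669778  0.44573961  0.18130605]
```

Seat contact: +10.6 N at z = 73.2 mm, which matches the expected home height. I release and retreat.

Request:
play_rows(
  targets=[
    {"delta_pos": [0,0,0.001],"delta_rot": [0,0,0],"claw": 30},
    {"delta_pos": [0,0,0.001],"delta_rot": [0,0,0],"claw": 40},
    {"delta_pos": [0,0,0.001],"delta_rot": [0,0,0],"claw": 60},
    {"delta_pos": [0,0,0.001],"delta_rot": [0,0,0],"claw": 80},
    {"delta_pos": [0,0,0.001],"delta_rot": [0,0,0],"claw": 80},
    {"delta_pos": [0,0,0.001],"delta_rot": [0,0,0],"claw": 80},
    {"delta_pos": [0,0,0.02],"delta_rot": [0,0,0],"claw": 80},
    {"delta_pos": [0,0,0.05],"delta_rot": [0,0,0],"claw": 80},
    {"delta_pos": [0,0,0.09],"delta_rot": [0,0,0],"claw": 80},
    {"delta_pos": [0,0,0.13],"delta_rot": [0,0,0],"claw": 80},
    {"delta_pos": [0,-0.04,0.15],"delta_rot": [0,0,0],"claw": 80},
    {"delta_pos": [0,-0.08,0.15],"delta_rot": [0,0,0],"claw": 80},
    {"delta_pos": [0,-0.12,0.15],"delta_rot": [0,0,0],"claw": 80},
    {"delta_pos": [0,-0.16,0.15],"delta_rot": [0,0,0],"claw": 80},
    {"delta_pos": [0,-0.2,0.15],"delta_rot": [0,0,0],"claw": 80},
    {"delta_pos": [0,-0.24,0.15],"delta_rot": [0,0,0],"claw": 80},
    {"delta_pos": [0,-0.28,0.15],"delta_rot": [0,0,0],"claw": 80},
    {"delta_pos": [0,-0.28,0.15],"delta_rot": [0,0,0],"claw": 80},
    {"delta_pos": [0,-0.28,0.15],"delta_rot": [0,0,0],"claw": 80},
  ],
)

```text
time: 9.77
eef_pos: [0.5489, -0.0426, 0.2231]
tcp_rot: [0.411, 0.575, -0.407, 0.578]
contact_force: [-1.1, -0.1, -0.2]
opening: 0.938
```

```bash
python3 - <<'E'
from h import *
np.set_printoptions(precision=4,suppress=True)
s,M=st()
im=ctrl.read_camera("scene");t=ctrl.read_camera("top");cv2.imwrite("pics/s6.png",im);cv2.imwrite("pics/t6.png",t)
# predicted barrel ends/tip/red centre at home for seat centre from side .5978, along -.0495
n=np.r_[.944,.33,0];d=np.r_[.33,-.944,0];c=.5978*n-.0495*d+[0,0,.052]
for a in(-.088,-.03,0,.03,.09): print(a,np.round(project("scene",c+a*d),1),np.round(project("top",c+a*d),1))
r=[blobs(x,(0,180,120),(5,255,255),8) for x in(im,t)];print(r)
W=np.zeros((600,800,3),np.uint8)
W[:600,:500]=cv2.resize(im[220:340,205:305],(500,600),interpolation=2);W[:300,500:800]=cv2.resize(t[105:180,133:208],(300,300),interpolation=2);cv2.imwrite("pics/s6c.png",W)
E
```

```text
t 9.77 p [ 0.5489 -0.0426  0.2231] x [ 0.006  0.002 -1.   ] yaw_y 19.25 F [-1.1 -0.1 -0.2] q [-0.26  0.04  1.92  0.    1.18 -0.6 ] open mm 80.1
-0.088 [296.  311.9] [133.9 155.5]
-0.03 [270.4 293. ] [155.1 147.9]
0 [257.8 283.6] [166.1 143.9]
0.03 [245.6 274.6] [177. 140.]
0.09 [222.5 257.5] [198.7 132.2]
[[([345, 217, 7, 6, 41], [347.9, 219.6]), ([218, 252, 10, 10, 58], [222.5, 256.1])], [([195, 129, 7, 7, 40], [198.1, 132.0]), ([189, 243, 8, 8, 43], [192.6, 246.7])]]
```

View pics/s6c.png

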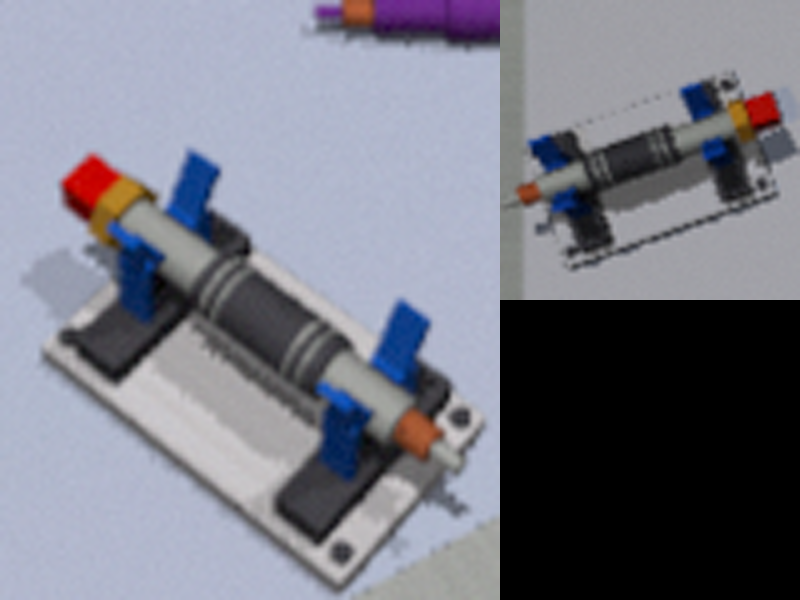

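Both ends sit down between the jaws. The red block is at scene (222.5,256.1) against a predicted (222.5,257.5), and at top (198.1,132.0) against (198.7,132.2). The nozzle tip is at about (297,312) against (296,312). It is level, home and released, so I hand in.

```bash
python3 - <<'E'
from h import *
a,b=(blobs(cv2.imread(f),(22,180,120),(32,255,255),8) for f in("pics/top0.png","pics/t6.png"));print(a,b)
print(ctrl.sign_off())
E
```

```text
[([335, 101, 6, 6, 34], [337.6, 103.4])] []
the job is handed in; nothing more can be done
None
```

```bash
python3 - <<'E'
from h import *
for f in("scene0","s6","s5"):print(f,blobs(cv2.imread(f"pics/{f}.png"),(22,180,120),(32,255,255),8))
E
```

```text
scene0 [([119, 167, 10, 7, 44], [123.1, 170.1])]
s6 [([119, 167, 9, 7, 43], [123.0, 170.1])]
s5 [([119, 167, 10, 11, 64], [123.3, 171.4])]
```

I gripped the red injector across its barrel, carried it over the cradle and pushed it slowly down between the jaws. It snapped over at both ends. I stopped on light seat contact (about 11 N), released it and backed away, and handed the job in at about 10 s of the 38 s allowed; no verdict was reported.

**Seating:** With the arm clear, the red connector and nozzle tip were within about 1.5 px (roughly 3 mm) of their predicted home positions. The connector was checked in both views and the tip in the scene view. The tool's height at seat contact was 73.2 mm, against 72.7 mm expected for home.

**Yellow injector:** It is unmoved in the scene view (connector at 123.1,170.1 before and 123.0,170.1 after). The top view found no yellow connector at the end, probably because the arm hid it, so this rests on the scene view alone.

**Disagreements:** My first picks of the cradle plate differed by 5–7 mm between the two cameras. I settled the position from the jaws and their black bases instead. While pushing, up to about 5 N of side force showed a slight sideways offset, which I eased by moving across as I pushed; it was down to 1.4 N at the seat.

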